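# Load the drilling fixture and lock it

## Robot

A 6-joint arm with a two-finger parallel gripper is mounted at the origin on the work surface. World frame = base frame: x ahead of the robot, y to its left, z up, the work surface at z = 0. Lengths are in m, angles in rad, forces in N, time in s.
With the tool pointing down it reaches from about 0.35 to 0.775 m from the base axis. Payload 5.5 kg.
Tool frame: the origin (TCP) lies between the finger pads; the fingertips stand 14 mm ahead of it and the grasp point (between the pads) lies 5 mm behind it (ctrl.nose_length is the distance from the TCP to the fingertips, in m); z points along the fingers, y is the line along which they close (so a half turn about z gives the same grasp; the last joint's range is limited). The gripper opens to 85 mm and grips with 20 to 120 N. Pads are 22 mm wide; open, the fingers measure 114 mm over their backs; the gripper's body (76 mm by 85 mm) begins 54 mm behind the grasp point. The pads swing forward as they close: fully open they stand 13 mm farther back than shut.
Start: joints at [0.983, 0.313, 0.046, 1.304, 0, 1.431], TCP at [0.249, 0.518, 0.245] pointing down, gripper open.
Joint ranges: [-2.76, 2.76], [-0.86, 1.69], [-1.03, 1.26], [-2.2, 2.34], [-1.47, 1.5], [-3.14, 3.14]. Speed limits (rad/s): [2.57, 2.57, 3.14, 3.14, 3.14, 3.14].

## Interface

Orientations are given as a unit quaternion [x, y, z, w].
In Python, from workcell import sensors, imaging, hand_in, ctrl gives the robot as it stands. The module is installed in compiled form; this text tells all that it offers.
- The arm moves only by the tool carry_out, never from a script. Its argument "plan" is a list that holds one entry, the list of rows, each a list of 7 numbers: the shift along the tool's x, y, z in mm, then the turn, a rotation vector about the tool's x, y, z in degrees, then the closure, from 0 (fully open) to 1 (shut). A call has 1 to 10 rows; each row is the pose to reach, as a shift and turn from the pose commanded when the call began, along the tool's axes at that moment; what a row does not reach only later rows make up. A row lasts 1/8 s, in which the tool goes at most 62.5 mm and 10.7 degrees, less where a joint would pass 70% of its speed; a pose out of reach is approached as far as the arm can. A call with a gripper value outside its range is refused whole. The fingers move at their own pace and stop on an object; "newtons" is the grip in N (left out, the last holds). Time passes only in rows, so rows that repeat a pose let the fingers close. It gives the time, the measured TCP pose, the force, the opening and the grip force at its end, in the units of the state.
- sensors.observe(): the state, without advancing time (a new reading comes with each control period).
- imaging.snapshot(name): name is "side" or "top"; returns a dict with "img" (400x640x3 uint8, red, green, blue), "range_z" (400x640 float32, m along the optical axis (not along the pixel's ray), 0 where there is no reading), "K" (3x3 intrinsics, pixels), "dist_coeffs" ([k1, k2, p1, p2, k3] as OpenCV has them; the pictures are not rectified), "world_from_camera" (4x4, takes a point from camera to world coordinates). Camera axes: x right, y down, z forward; pixel columns grow to the right and rows downward; lengths in m; the calibration is good to about 2 mm. A picture is of the moment at which its call begins.
- hand_in(): hands the job in; it is judged then, once.
The state is a dict: "time": time; "joint_positions": joint angles; "joint_velocities": joint speeds; "joint_torque": joint torques, N m; "ee_pos": TCP position; "eef_rot": TCP orientation; "contact_force": force on the tool from outside, world axes, zero at the start; "moment": the same for the moment, N m; "width": opening from 0.0 (shut) to 1.0 (fully open); "grasp_force": force on a finger pad.
Only numpy, scipy, OpenCV 4.12 (cv2) and the standard library are available. Lean on these libraries where they do the work, as an engineer would, in place of code of your own. Each camera call takes 0.05 s, during which the arm holds its last target. There are 200 camera calls.

## Task

Load the drilling fixture: push the larger plywood board along the bench until it sits square and flush against both fences of the corner, then slide the flat locking plate, round nose first, fully home into the slot in the end stop so that it lies in front of the board. Slide both along the bench, do not lift them clear of it, and leave the other things on the bench where they are.

Things in the scene. Friction and masses are not known exactly. Their poses are not given: they have to be found in the camera images.
- fixture: Dark wooden fixture fixed to the bench, 30 mm high. Origin: inside corner of its two fences, at bench height. +y runs along the long fence to the end stop, +x through the long fence. Long fence: inner face at x = 0, y = -240 to 0 mm, 26 mm thick. End stop: block with its face at y = 0, 90 mm long in y, x = -187 to 26 mm, with the slot for the plate in this face.
- slot_mouth (a point): Middle of the slot's mouth at bench height (x = -125, y = 0 mm of the fixture, axes as the fixture's). The slot runs in +y: 64 mm wide in x (fixture x = -157 to -93 mm), 13 mm high from the bench, 75 mm deep with a closed end, under a dark steel roof plate 8 mm thick.
- board: The larger plywood board, lying flat: 90 mm in its x, 140 mm in its y, 18 mm thick. Origin: centre of its underside. It starts within 20 degrees of its seated direction. Seated flush, its axes agree with the fixture's and its origin is at x = -45, y = -70 mm of the fixture.
- plate: Flat aluminium locking plate, 60 mm wide (x), 8 mm thick, 160 mm long (y), half-round nose at its +y end; wooden grip across its -y end (60 mm wide, y = -80 to -56 mm, top 34 mm above the bench). Origin: underside, mid-length (nose tip at y = +80 mm). Fully home, its axes agree with the fixture's and its origin is at x = -125, y = -5 mm of the fixture, 5 mm clear of the board.
- offcut: Bystander: small plywood offcut, 50 x 75 x 18 mm, origin under its centre.
- tin: Bystander: open steel tin, 68 mm across, 60 mm high, origin under its centre.
- jar: Bystander: amber jar with black cap, 60 mm across, 75 mm high, origin under its centre.
- hammer: Bystander: hammer lying on the bench, about 280 mm long along its x, handle to -x, origin under its middle.
- wrench: Bystander: wrench lying on the bench, about 180 mm long along its x, origin under its middle.
- glue: Bystander: white glue bottle, 60 mm across, 170 mm high, origin under its centre.
- pot: Bystander: black brush pot, 84 mm across, 100 mm high, origin under its centre.
There are look-alikes about, which are no part of the job. Several things have the shape of the plate; the one meant has the colours described above.

How it is judged:
On the way, in this order (a step that is already met when the one before it is completed fails the run):
1. the board is square and flush in the fence corner while the plate is still outside the slot (x of board in the frame of fixture above -0.049 m and y of board in the frame of fixture between -0.074 and -0.06 m and angle between the y axis of board and the y axis of fixture, either way round below 0.04 rad and height (world z) of board below 0.005 m and y of plate in the frame of fixture below -0.08 m), for 0.2 s.
2. the plate is fully home in the slot with the board still flush (x of board in the frame of fixture above -0.049 m and y of board in the frame of fixture between -0.074 and -0.06 m and angle between the y axis of board and the y axis of fixture, either way round below 0.04 rad and height (world z) of each of board, plate below 0.005 m and y of plate in the frame of fixture above -0.012 m and x of plate in the frame of fixture between -0.131 and -0.119 m and angle between the y axis of plate and the y axis of fixture, either way round below 0.1 rad), for 0.2 s.
At the end, for the whole second after the job is handed in: The board lies flat within 4 mm of flush on both fences and within 0.04 rad of square; the plate lies flat in the slot, its nose within 7 mm of the slot's closed end, within 6 mm of the slot's centre line and 0.1 rad of its direction; both are at rest (all of step 2 and linear speed of each of board, plate below 0.01 m/s); the robot touches nothing.
It fails at once if a bystander is moved more than 30 mm (distance of any of offcut, tin, jar, hammer, wrench, glue, pot from where it was at the start of the episode above 0.03 m).
It fails at once if the board or the plate is lifted more than 30 mm off the bench (height (world z) of any of board, plate above 0.03 m).
It also fails if it takes over 72 s, if anything falls off the work surface, if the arm or the gripper's body presses on something with over 40 N, if the wrist force passes 120 N, or if a joint passes its speed limit or range.

## Working session

There is one attempt and no reset: what is moved stays moved. The work goes in short steps, Python scripts to look and compute and a tool call to move; the robot and the scene stay as the last step left them, time stands still between calls to the robot, and variables do not carry over. Pictures are saved under pics/ and viewed, at most 10 in all, crops included, and the job is handed in when it is done.

Besides the shell and the picture viewer there is one more tool, called after ">>>" by a JSON object that holds its "fn" and its "kwargs", one argument or row to a line. carry_out: Moves the arm, as the interface text tells. Its arguments: {"type":"object","properties":{"plan":{"type":"array","items":{"type":"array","items":{"type":"array","items":{"type":"number"}}}},"newtons":{"type":"number"}},"required":["plan"]}

```bash
mkdir -p pics
cat > h.py <<'E'
import numpy as np, cv2
from workcell import sensors, imaging, hand_in, ctrl
def snap(n):
    s=imaging.snapshot(n); np.savez(n+'.npz',**s); return s
def load(n): return dict(np.load(n+'.npz'))
def px(s,pts,z):
    "pixels -> world points on plane z"
    p=cv2.undistortPoints(np.array(pts,float).reshape(-1,1,2),s['K'],s['dist_coeffs']).reshape(-1,2)
    T=s['world_from_camera']; d=np.c_[p,np.ones(len(p))]@T[:3,:3].T; o=T[:3,3]
    return o+d*((z-o[2])/d[:,2])[:,None]
def proj(s,P):
    T=np.linalg.inv(s['world_from_camera']); r,_=cv2.Rodrigues(T[:3,:3])
    return cv2.projectPoints(np.array(P,float),r,T[:3,3],s['K'],s['dist_coeffs'])[0].reshape(-1,2)
def save(s,name,crop=None,f=1):
    im=s['img'][...,::-1]
    if crop: im=im[crop[1]:crop[3],crop[0]:crop[2]]
    cv2.imwrite('pics/'+name,cv2.resize(im,None,fx=f,fy=f,interpolation=cv2.INTER_CUBIC))
E
python3 - <<'E'
from h import *
for n in('top','side'):
    s=snap(n); save(s,n+'0.png',f=1.25); print(s['world_from_camera'].round(3).tolist(),s['K'].tolist(),s['dist_coeffs'])
o=sensors.observe(); print({k:np.round(v,3).tolist() for k,v in o.items()}, ctrl.nose_length)
E
```

```text
[[-0.011, -0.986, 0.169, 0.291], [-1.0, 0.008, -0.016, -0.06], [0.015, -0.169, -0.985, 1.231], [0.0, 0.0, 0.0, 1.0]] [[415.4055118470866, 0.0, 316.8252782546789], [0.0, 415.4055118470866, 204.80811302905684], [0.0, 0.0, 1.0]] [-0.09657159  0.          0.          0.          0.        ]
[[0.997, -0.045, 0.055, 0.434], [-0.07, -0.533, 0.843, -0.993], [-0.008, -0.845, -0.534, 0.637], [0.0, 0.0, 0.0, 1.0]] [[387.32874792071294, 0.0, 315.8223405043039], [0.0, 387.32874792071294, 195.46922572572547], [0.0, 0.0, 1.0]] [-0.03168838  0.          0.          0.          0.        ]
{'time': 0.1, 'joint_positions': [0.983, 0.314, 0.045, 1.304, -0.0, 1.431], 'joint_velocities': [0.002, -0.001, 0.003, -0.002, 0.0, -0.0], 'joint_torque': [0.003, -48.173, 29.924, 0.013, -0.0, 0.0], 'ee_pos': [0.249, 0.518, 0.245], 'eef_rot': [0.222, 0.975, -0.001, -0.0], 'contact_force': [-1.33, -1.181, -0.113], 'moment': [0.04, 0.039, -0.0], 'grasp_force': 0.0, 'width': 0.999} 0.014
```

View pics/top0.png

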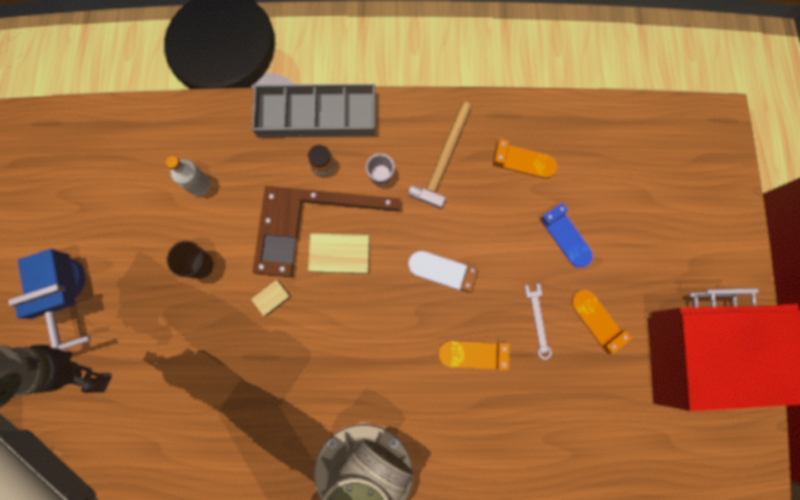

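View pics/side0.png

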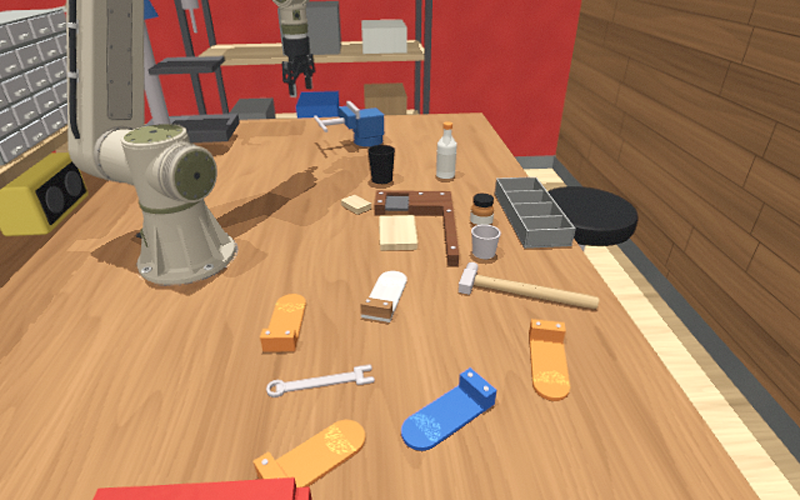

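The top view shows the fixture at about (280,230) with its slot opening to the right. The board is at (338,253), and the aluminium plate with the wooden grip is at (442,270). The orange and blue plates are look-alikes. I'll enlarge this area to read corners.

Run:
```python
from h import *
s=load('top'); save(s,'crop0.png',(195,140,395,260),4)
```

```text
(no output)
```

View pics/crop0.png

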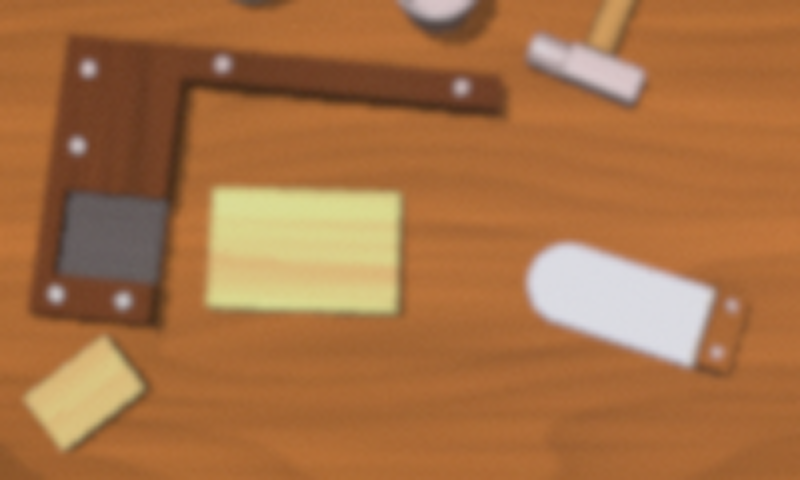

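The crop shows the fixture's inner corner at about (187,84), the board corners at (212,187), (402,191), (399,313) and (206,308), and the plate nose at about (527,285) with its grip at (722,330). I'll fit poses by reprojection.

```bash
cat >> h.py <<'E'
from scipy.optimize import least_squares
def fit(s,model,pix,crop=(195,140),f=4):
    m=np.array(model,float)/1000; q=(np.array(pix,float)+.5)/f-.5+np.array(crop)
    w=px(s,q,m[:,2].mean()); 
    def W(p):
        c,n=np.cos(p[2]),np.sin(p[2]); return np.c_[m[:,:2]@np.array([[c,n],[-n,c]])+p[:2],m[:,2]]
    r=least_squares(lambda p:(proj(s,W(p))-q).ravel(),[*w[:,:2].mean(0),0])
    return r.x,np.abs(r.fun).max()
def rel(F,p):
    "p in frame of fixture, mm/deg"
    c,n=np.cos(F[2]),np.sin(F[2]); d=np.array(p[:2])-F[:2]
    return [round(v,1) for v in (1000*(c*d[0]+n*d[1]),1000*(-n*d[0]+c*d[1]),np.degrees(p[2]-F[2]))]
E
python3 - <<'E'
from h import *
s=load('top')
F,e=fit(s,[(26,90,30),(0,0,30),(0,-240,30),(26,-240,30),(-187,90,30),(-187,0,30)],[(68,36),(187,84),(503,116),(505,77),(30,315),(158,325)])
print('F',F,e)
B,e=fit(s,[(45,70,18),(45,-70,18),(-45,-70,18),(-45,70,18)],[(212,187),(402,191),(399,313),(206,308)]);print('B',B,e,rel(F,B))
P,e=fit(s,[(0,80,8),(30,50,8),(-30,50,8),(30,-56,34),(30,-80,34),(-30,-80,34),(-30,-56,34)],[(527,285),(578,242),(549,321),(716,290),(748,300),(730,373),(696,367)]);print('P',P,e,rel(F,P))
# heights from range
for n,c in(('P',P),('B',B),('F',F)):
    u,v=proj(s,[[c[0],c[1],0]])[0].round().astype(int); print(n,u,v,s['range_z'][v,u])
for n,u,v in(('grip',722,330),('hammer',605,65),('hamL',530,45),('hamR',640,100),('fenceend',504,95)):
    print(n,px(s,[((u+.5)/4-.5+195,(v+.5)/4-.5+140)],.02)[0].round(3))
# full-pic objects (1.25x)
for n,u,v,z in(('wrenchTop',533,288,.005),('wrenchBot',544,352,.005),('orangeL',440,352,.008),('orangeR',508,355,.034),('tin',380,168,.06),('pot',182,255,.1)):
    print(n,px(s,[(u/1.25,v/1.25)],z)[0].round(3))
E
```

```text
F [ 0.63510924  0.14617472 -0.10616115] 1.4235597178039257
B [ 0.5087363   0.05634032 -0.03081687] 0.4397469786489978 [np.float64(-116.1), np.float64(-102.7), np.float64(4.3)]
P [ 0.46407603 -0.18444049 -0.31801087] 2.26861520260033 [np.float64(-135.0), np.float64(-346.9), np.float64(-12.1)]
P 352 217 1.2401941
B 271 203 1.2269648
F 242 163 1.2756412
grip [ 0.446 -0.251  0.02 ]
hammer [ 0.648 -0.17   0.02 ]
hamL [ 0.664 -0.113  0.02 ]
hamR [ 0.621 -0.195  0.02 ]
fenceend [ 0.625 -0.093  0.02 ]
wrenchTop [ 0.421 -0.408  0.005]
wrenchBot [ 0.269 -0.427  0.005]
orangeL [ 0.273 -0.18   0.008]
orangeR [ 0.264 -0.334  0.034]
tin [ 0.703 -0.044  0.06 ]
pot [0.491 0.4   0.1  ]
```

Run:
```python
from h import *
s=load('top')
# height map
v,u=np.mgrid[:400,:640]; p=cv2.undistortPoints(np.c_[u.ravel(),v.ravel()].astype(float).reshape(-1,1,2),s['K'],s['dist_coeffs']).reshape(400,640,2)
T=s['world_from_camera']; X=np.dstack([p,np.ones((400,640))])*s['range_z'][...,None]; X=X@T[:3,:3].T+T[:3,3]; np.save('X.npy',X)
z=X[140:260,195:395,2]; print(np.percentile(z,[5,25,50,75,95]).round(4))
def draw(im,P,mods,col):
    c,n=np.cos(P[2]),np.sin(P[2])
    for m in mods:
        m=np.array(m,float)/1000; W=np.c_[m[:,:2]@np.array([[c,n],[-n,c]])+P[:2],m[:,2]]
        q=((proj(s,W)-(195,140)+.5)*4-.5); cv2.polylines(im,[q.round().astype(int)],True,col,1)
F=[0.6351,.1462,-.10616];B=[.50874,.05634,-.0308];P=[.46408,-.18444,-.318]
im=cv2.resize(s['img'][140:260,195:395,::-1],None,fx=4,fy=4,interpolation=cv2.INTER_CUBIC)
draw(im,F,[[(26,90,30),(26,-240,30),(0,-240,30),(0,0,30),(-187,0,30),(-187,90,30)]],(0,255,0))
draw(im,B,[[(45,70,18),(45,-70,18),(-45,-70,18),(-45,70,18)]],(0,0,255))
t=np.linspace(0,np.pi,20); nose=[(30*np.cos(a),50+30*np.sin(a),8) for a in t]
draw(im,P,[nose+[(-30,-80,8),(30,-80,8)],[(30,-56,34),(30,-80,34),(-30,-80,34),(-30,-56,34)]],(255,0,0))
cv2.imwrite('pics/ov0.png',im)
```

```text
[-0.0055 -0.0028 -0.0006  0.0067  0.0289]
```

View pics/ov0.png

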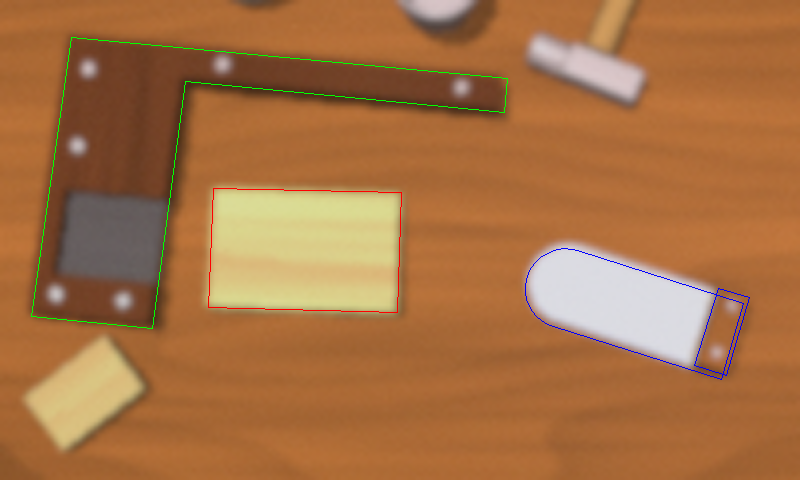

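The overlay matches the fixture and the board. The plate fit needs about +2 mm in world x. Next is push 1, with the open fingers as a two-point pusher.

```bash
cat >> h.py <<'E'
F0=np.array([0.6351,.1462,-.10616])
from scipy.spatial.transform import Rotation as R
def go(x,y,z,yaw,world=False):
    "tool pose: fixture frame mm, z mm, tool-y heading in fixture deg -> tool shift mm, turn about tool z deg"
    o=sensors.observe(); r=R.from_quat(o['eef_rot'])
    c,n=np.cos(F0[2]),np.sin(F0[2]); w=np.array([x,y])/1000
    t=np.r_[(w if world else F0[:2]+[c*w[0]-n*w[1],n*w[0]+c*w[1]]),z/1000]
    h=np.radians(yaw)+(0 if world else F0[2]); ty=np.array([np.cos(h),np.sin(h),0]); tz=np.array([0,0,-1.])
    g=R.from_matrix(np.c_[np.cross(ty,tz),ty,tz])
    print('shift',(r.inv().apply(t-o['ee_pos'])*1000).round(1),'turn',np.degrees((r.inv()*g).as_rotvec()).round(1),
      'tcp',np.round(o['ee_pos'],4),'F',np.round(o['contact_force'],1),'t',round(o['time'],2),'j',np.round(o['joint_positions'],2),'w',round(o['width'],3),
      'fix',rel(F0,[*o['ee_pos'][:2],0])[:2])
E
python3 - <<'E'
from h import *
go(-190,-103,245,90); go(-190,-103,80,90)
E
```

```text
shift [-364.7 -328.5   -0. ] turn [ -0.1  -0.  -19.6] tcp [0.2487 0.5179 0.2445] F [-1.3 -1.2 -0.1] t 0.1 j [ 0.98  0.31  0.05  1.3  -0.    1.43] w 0.999 fix [np.float64(-423.6), np.float64(328.7)]
shift [-364.7 -328.2  165. ] turn [ -0.1  -0.  -19.6] tcp [0.2487 0.5179 0.2445] F [-1.3 -1.2 -0.1] t 0.1 j [ 0.98  0.31  0.05  1.3  -0.    1.43] w 0.999 fix [np.float64(-423.6), np.float64(328.7)]
```

>>> {"fn": "carry_out", "kwargs": {
  "plan": [
    [[-45, -40, 0, 0, 0, -3, 0], [-90, -80, 0, 0, 0, -6, 0], [-135, -121, 0, 0, 0, -9, 0], [-180, -162, 0, 0, 0, -12, 0], [-225, -203, 0, 0, 0, -15, 0], [-270, -243, 0, 0, 0, -18, 0], [-315, -284, 30, 0, 0, -19.6, 0], [-350, -315, 80, 0, 0, -19.6, 0], [-364.7, -328.4, 130, 0, 0, -19.6, 0], [-364.7, -328.4, 165, 0, 0, -19.6, 0]]
  ]
}}

```text
time: 1.35
ee_pos: [0.4349, 0.0626, 0.0779]
eef_rot: [0.055, 0.999, -0.0, -0.001]
contact_force: [0.0, 0.7, -0.4]
width: 1.002
grasp_force: 0.0
```

Run:
```python
from h import *
go(-190,-103,12,90)
```

```text
shift [-0.3  1.4 65.9] turn [-0.  -0.1 -0.2] tcp [0.4349 0.0626 0.0779] F [ 0.   0.7 -0.4] t 1.35 j [-0.04  0.18 -0.56  0.82 -0.    0.07] w 1.002 fix [np.float64(-190.2), np.float64(-104.3)]
```

>>> {"fn": "carry_out", "kwargs": {
  "plan": [
    [[0, 1, 30, 0, 0, 0, 0], [0, 1, 52, 0, 0, 0, 0], [0, 1, 60, 0, 0, 0, 0], [0, 1, 63, 0, 0, 0, 0], [0, 1, 64, 0, 0, 0, 0], [0, 1, 64, 0, 0, 0, 0]]
  ]
}}

```text
time: 2.1
ee_pos: [0.4363, 0.0655, 0.017]
eef_rot: [0.053, 0.999, 0.0, 0.001]
contact_force: [0.9, -0.3, -0.5]
width: 1.0
grasp_force: 0.0
```

Run:
```python
from h import *
go(-105,-103,12,90); s=snap('side'); save(s,'side1.png',(230,110,390,230),5)
```

```text
shift [-84.1  -1.7   5.1] turn [0.  0.1 0. ] tcp [0.4363 0.0655 0.017 ] F [ 0.9 -0.3 -0.5] t 2.1 j [-0.03  0.27 -0.64  0.66  0.    0.07] w 1.0 fix [np.float64(-189.1), np.float64(-101.4)]
```

View pics/side1.png

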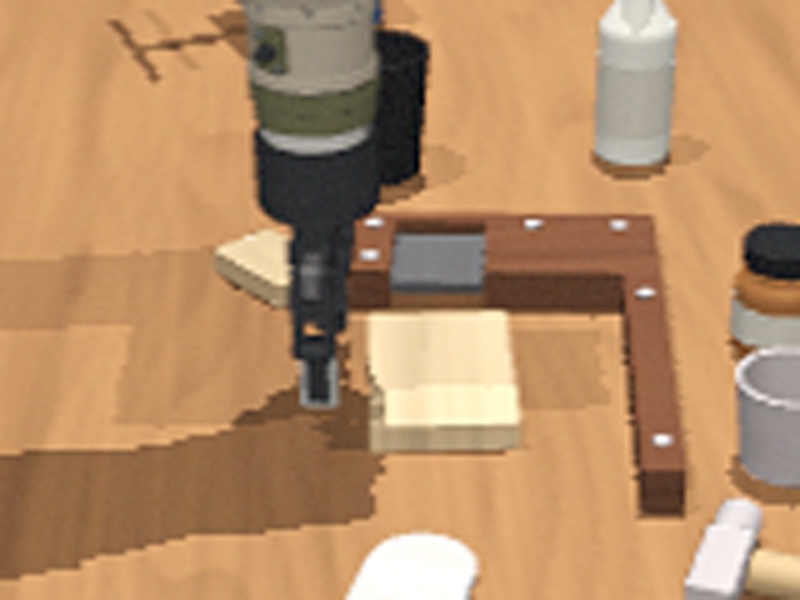

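The side view shows the open fingers beside the board's near edge, with the tip at about (320,405). I'll descend slightly and watch the force.

>>> {"fn": "carry_out", "kwargs": {
  "plan": [
    [[0, 0, 2, 0, 0, 0, 0], [0, 0, 4, 0, 0, 0, 0], [0, 0, 6, 0, 0, 0, 0], [0, 0, 6, 0, 0, 0, 0]]
  ]
}}

```text
time: 2.65
ee_pos: [0.4354, 0.0654, 0.01]
eef_rot: [0.053, 0.999, 0.0, -0.0]
contact_force: [-0.2, 0.4, 0.6]
width: 1.0
grasp_force: 0.0
```

Run:
```python
from h import *
go(-105,-103,10,90); s=snap('side')
c,n=np.cos(F0[2]),np.sin(F0[2])
for z in (0,.004,.008,.012,.016):
  w=np.array([-.189,-.102-.05]); q=F0[:2]+[c*w[0]-n*w[1],n*w[0]+c*w[1]]
  print(z,proj(s,[[*q,z]]))
d=s['img'][170:205,280:310].astype(int).sum(2); print('\n'.join(''.join('#' if v<200 else '+' if v<330 else '.' for v in r) for r in d))
```

```text
shift [-85.   -1.6  -0. ] turn [ 0. -0.  0.] tcp [0.4354 0.0654 0.01  ] F [-0.2  0.4  0.6] t 2.65 j [-0.03  0.28 -0.65  0.64  0.    0.07] w 1.0 fix [np.float64(-190.0), np.float64(-101.5)]
0 [[293.51909065 196.02533391]]
0.004 [[293.46806292 194.92488611]]
0.008 [[293.41686292 193.82047492]]
0.012 [[293.36548986 192.71208062]]
0.016 [[293.31394295 191.59968335]]
..++...+##++++##############++
....+..+##++++##############++
........###########+++++......
........###########...........
........+##########...........
........+##########...........
........+##########+..........
........+##..+#####+..........
........+#+..+#####...........
........+########+++..........
........+#########++..........
........+#########++..........
........+########++...........
........+#######++++..........
..........+####+.+++..........
..........++###+.+++..........
...........+###+.+++..........
......++++.+###+.++++.........
......+++..+###+.++++++.......
...++++++..+###+.+++++++......
..++++++++.+###+..++++++......
++++++++++.+###+..++++++......
++++++++++..+++...++++++......
+++++++++++.....++++++++......
++++++.+++++++++++++++++......
++++++++++++++++++++++++......
++++++++++++++++++++++++......
++++++++++++++++++++++++......
++++++++++++++++++++++++......
++++++++++++++++++++++++......
++++++++++++++++++++++++......
+++++++++++++++++++++++++++...
++++++++++++++++++++++++++....
+++++++++++++++++++++++++++...
++++++++++++++++++++++++++....
```

>>> {"fn": "carry_out", "kwargs": {
  "plan": [
    [[-8, 0, 2, 0, 0, 0, 0], [-16, 0, 3, 0, 0, 0, 0], [-24, 0, 3, 0, 0, 0, 0], [-32, 0, 3, 0, 0, 0, 0], [-41, 0, 3, 0, 0, 0, 0], [-50, 0, 3, 0, 0, 0, 0], [-59, 0, 3, 0, 0, 0, 0], [-68, 0, 3, 0, 0, 0, 0], [-76, 0, 3, 0, 0, 0, 0], [-80, 0, 3, 0, 0, 0, 0]]
  ]
}}

```text
time: 3.95
ee_pos: [0.5158, 0.0569, 0.0073]
eef_rot: [0.053, 0.999, 0.0, 0.0]
contact_force: [-1.7, 0.5, -0.1]
width: 0.998
grasp_force: 0.8
```

>>> {"fn": "carry_out", "kwargs": {
  "plan": [
    [[-2, 0, 0, 0, 0, 0, 0], [-4, 0, 0, 0, 0, 0, 0], [-6, 0, 0, 0, 0, 0, 0], [-8, 0, 0, 0, 0, 0, 0], [-8, 0, 0, 0, 0, 0, 0]]
  ]
}}

```text
time: 4.58
ee_pos: [0.5237, 0.0561, 0.0074]
eef_rot: [0.053, 0.999, 0.0, 0.0]
contact_force: [-0.0, -0.6, 0.2]
width: 0.994
grasp_force: 0.0
```

Run:
```python
from h import *
go(-100,-103,8,90); s=snap('top'); save(s,'crop1.png',(195,140,395,260),4)
```

```text
shift [-1.3 -1.6 -0.6] turn [0. 0. 0.] tcp [0.5237 0.0561 0.0074] F [-0.  -0.6  0.2] t 4.58 j [-0.05  0.42 -0.44  0.71  0.    0.06] w 0.994 fix [np.float64(-101.3), np.float64(-101.4)]
```

View pics/crop1.png

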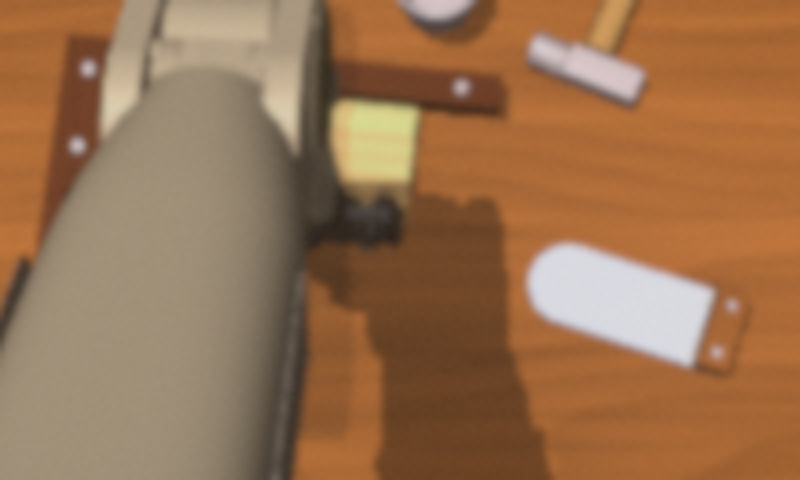

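The board is now close to the fence and parallel to it; its right corner is at (418,103). I'll keep pushing until there is force.

>>> {"fn": "carry_out", "kwargs": {
  "plan": [
    [[-1, 0, 0, 0, 0, 0, 0], [-2, 0, 0, 0, 0, 0, 0], [-3, 0, 0, 0, 0, 0, 0], [-3, 0, 0, 0, 0, 0, 0]]
  ]
}}

```text
time: 5.12
ee_pos: [0.5262, 0.0558, 0.0073]
eef_rot: [0.053, 0.999, 0.0, -0.0]
contact_force: [-1.5, 0.4, 1.3]
width: 0.996
grasp_force: 0.7
```

>>> {"fn": "carry_out", "kwargs": {
  "plan": [
    [[-1, 0, 0, 0, 0, 0, 0], [-2, 0, 0, 0, 0, 0, 0], [-3, 0, 0, 0, 0, 0, 0], [-3, 0, 0, 0, 0, 0, 0]]
  ]
}}

```text
time: 5.62
ee_pos: [0.5262, 0.0558, 0.0068]
eef_rot: [0.053, 0.999, 0.0, -0.003]
contact_force: [-8.4, 0.7, 6.5]
width: 0.998
grasp_force: 4.2
```

Run:
```python
from h import *
go(-100,-103,8,90)
```

```text
shift [ 1.3 -1.5 -1.2] turn [-0.  -0.3  0. ] tcp [0.5262 0.0558 0.0068] F [-8.4  0.7  6.5] t 5.62 j [-0.05  0.43 -0.43  0.72  0.    0.06] w 0.998 fix [np.float64(-98.7), np.float64(-101.5)]
```

>>> {"fn": "carry_out", "kwargs": {
  "plan": [
    [[8, 0, 0, 0, 0, 0, 0], [20, 0, -10, 0, 0, 0, 0], [25, 0, -60, 0, 0, 0, 0.25], [25, 0, -90, 0, 0, 0, 0.5], [25, 0, -90, 0, 0, 0, 0.5], [25, 0, -90, 0, 0, 0, 0.5]]
  ]
}}

```text
time: 6.38
ee_pos: [0.504, 0.0581, 0.0972]
eef_rot: [0.053, 0.999, 0.0, 0.0]
contact_force: [-0.3, 0.0, -0.5]
width: 0.495
grasp_force: 0.0
```

Run:
```python
from h import *
go(-48,-205,97,0)
```

```text
shift [ -73.  -103.6    0.3] turn [ 0.  0. 90.] tcp [0.504  0.0581 0.0972] F [-0.3  0.  -0.5] t 6.38 j [-0.04  0.28 -0.38  0.91  0.    0.06] w 0.495 fix [np.float64(-121.1), np.float64(-101.5)]
```

>>> {"fn": "carry_out", "kwargs": {
  "plan": [
    [[-8, -12, 0, 0, 0, 10, 0.5], [-16, -24, 0, 0, 0, 20, 0.5], [-24, -36, 0, 0, 0, 30, 0.5], [-32, -48, 0, 0, 0, 40, 0.5], [-40, -60, 0, 0, 0, 50, 0.5], [-48, -72, 0, 0, 0, 60, 0.5], [-58, -86, 0, 0, 0, 70, 0.5], [-67, -98, 0, 0, 0, 80, 0.5], [-73, -103.6, 0, 0, 0, 90, 0.5], [-73, -103.6, 20, 0, 0, 90, 0.5]]
  ]
}}

```text
time: 7.62
ee_pos: [0.5667, -0.0533, 0.0768]
eef_rot: [0.744, 0.668, 0.0, 0.0]
contact_force: [0.1, -0.1, -1.0]
width: 0.5
grasp_force: 0.0
```

Run:
```python
from h import *
go(-48,-205,15,0)
s=snap('top'); 
im=s['img'][140:260,195:395]; save(s,'crop2.png',(195,140,395,260),4)
```

```text
shift [ 0.7 -1.2 61.8] turn [ 0.1  0.  -0.1] tcp [ 0.5667 -0.0533  0.0768] F [ 0.1 -0.1 -1. ] t 7.62 j [-0.23  0.41 -0.25  0.91  0.    1.44] w 0.5 fix [np.float64(-46.8), np.float64(-205.7)]
```

View pics/crop2.png

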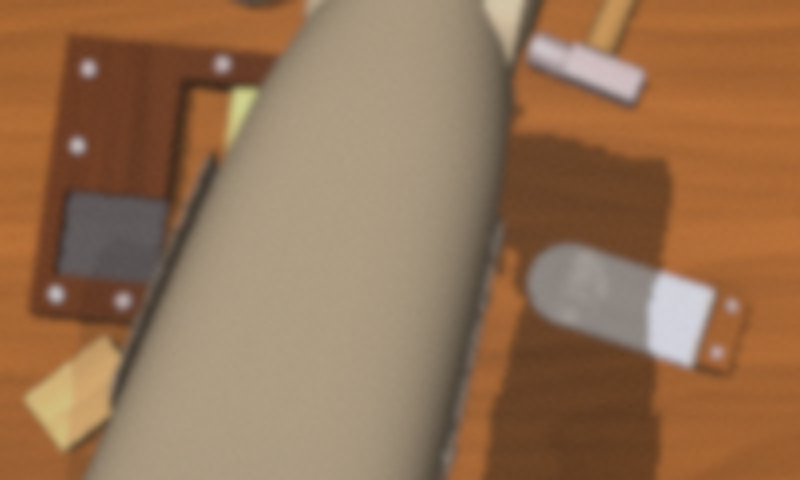

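The arm hides most of the board. Its left edge is visible at about (230,100), roughly 32 mm from the stop. The pusher is behind the board's far end, so I'll descend and push along +y.

>>> {"fn": "carry_out", "kwargs": {
  "plan": [
    [[0, -1, 30, 0, 0, 0, 0.5], [0, -1, 52, 0, 0, 0, 0.5], [0, -1, 58, 0, 0, 0, 0.5], [0, -1, 62, 0, 0, 0, 0.5], [0, -1, 62, 0, 0, 0, 0.5]]
  ]
}}

```text
time: 8.3
ee_pos: [0.5652, -0.0525, 0.0156]
eef_rot: [0.743, 0.669, 0.0, 0.0]
contact_force: [0.3, 0.3, 0.5]
width: 0.498
grasp_force: 0.0
```

>>> {"fn": "carry_out", "kwargs": {
  "plan": [
    [[6, 0, 0, 0, 0, 0, 0.5], [12, 0, 0, 0, 0, 0, 0.5], [18, 0, 0, 0, 0, 0, 0.5], [24, 0, 0, 0, 0, 0, 0.5], [30, 0, 0, 0, 0, 0, 0.5], [36, 0, 0, 0, 0, 0, 0.5], [42, 0, 0, 0, 0, 0, 0.5], [47, 0, 0, 0, 0, 0, 0.5], [50, 0, 0, 0, 0, 0, 0.5], [50, 0, 0, 0, 0, 0, 0.5]]
  ]
}}

```text
time: 9.55
ee_pos: [0.5701, -0.0022, 0.0152]
eef_rot: [0.743, 0.669, 0.0, -0.0]
contact_force: [0.7, 0.2, 0.4]
width: 0.502
grasp_force: 0.0
```

>>> {"fn": "carry_out", "kwargs": {
  "plan": [
    [[1, 0, 0, 0, 0, 0, 0.5], [2, 0, 0, 0, 0, 0, 0.5], [3, 0, 0, 0, 0, 0, 0.5], [4, 0, 0, 0, 0, 0, 0.5], [4, 0, 0, 0, 0, 0, 0.5]]
  ]
}}

```text
time: 10.18
ee_pos: [0.5706, 0.0014, 0.0153]
eef_rot: [0.743, 0.669, 0.0, -0.0]
contact_force: [-0.6, -0.5, 0.1]
width: 0.501
grasp_force: 0.0
```

Run:
```python
from h import *
go(-48,-149,15,0)
```

```text
shift [1.9 0.8 0.3] turn [-0. -0.  0.] tcp [0.5706 0.0014 0.0153] F [-0.6 -0.5  0.1] t 10.18 j [-0.14  0.48 -0.32  0.78  0.    1.54] w 0.501 fix [np.float64(-48.8), np.float64(-150.9)]
```

>>> {"fn": "carry_out", "kwargs": {
  "plan": [
    [[1, 0, 0, 0, 0, 0, 0.5], [2, 0, 0, 0, 0, 0, 0.5], [3, 0, 0, 0, 0, 0, 0.5], [3, 0, 0, 0, 0, 0, 0.5]]
  ]
}}

```text
time: 10.68
ee_pos: [0.571, 0.0044, 0.0153]
eef_rot: [0.743, 0.669, 0.0, -0.0]
contact_force: [0.1, -0.5, -0.8]
width: 0.501
grasp_force: 0.0
```

>>> {"fn": "carry_out", "kwargs": {
  "plan": [
    [[1, 0, 0, 0, 0, 0, 0.5], [2, 0, 0, 0, 0, 0, 0.5], [2, 0, 0, 0, 0, 0, 0.5]]
  ]
}}

```text
time: 11.05
ee_pos: [0.5709, 0.0049, 0.0154]
eef_rot: [0.744, 0.668, -0.001, 0.001]
contact_force: [-1.1, -5.9, 0.7]
width: 0.504
grasp_force: 2.9
```

>>> {"fn": "carry_out", "kwargs": {
  "plan": [
    [[1, 0, 0, 0, 0, 0, 0.5], [2, 0, 0, 0, 0, 0, 0.5], [2, 0, 0, 0, 0, 0, 0.5]]
  ]
}}

```text
time: 11.42
ee_pos: [0.5708, 0.0051, 0.0154]
eef_rot: [0.744, 0.668, -0.003, 0.002]
contact_force: [-3.2, -13.0, 1.9]
width: 0.499
grasp_force: 6.0
```

Run:
```python
from h import *
go(-48,-149,15,0)
```

```text
shift [-1.9  1.   0.4] turn [-0.   0.4 -0.1] tcp [0.5708 0.0051 0.0154] F [ -3.2 -13.    1.9] t 11.43 j [-0.13  0.48 -0.31  0.78 -0.01  1.55] w 0.499 fix [np.float64(-49.0), np.float64(-147.1)]
```

>>> {"fn": "carry_out", "kwargs": {
  "plan": [
    [[-8, 0, 0, 0, 0, 0, 0.5], [-20, 0, -10, 0, 0, 0, 0.5], [-25, 0, -50, 0, 0, 0, 0.25], [-25, 0, -90, 0, 0, 0, 0], [-25, 0, -90, 0, 0, 0, 0], [-25, 0, -90, 0, 0, 0, 0]]
  ]
}}

```text
time: 12.18
ee_pos: [0.5687, -0.0168, 0.1056]
eef_rot: [0.743, 0.669, 0.0, 0.0]
contact_force: [-0.1, 1.4, -0.7]
width: 0.998
grasp_force: 0.0
```

Run:
```python
from h import *
go(445,-249,105,-17.8,True)
```

```text
shift [-243.9  -98.5    0.4] turn [ 0.  -0.  11.7] tcp [ 0.5687 -0.0168  0.1056] F [-0.1  1.4 -0.7] t 12.18 j [-0.17  0.38 -0.21  0.98  0.    1.51] w 0.998 fix [np.float64(-48.7), np.float64(-169.1)]
```

>>> {"fn": "carry_out", "kwargs": {
  "plan": [
    [[-49, -20, 0, 0, 0, 2.5, 0], [-98, -40, 0, 0, 0, 5, 0], [-147, -60, 0, 0, 0, 7.5, 0], [-196, -80, 0, 0, 0, 10, 0], [-230, -93, 0, 0, 0, 11.7, 0], [-243.9, -98.5, 0, 0, 0, 11.7, 0], [-243.9, -98.5, 0, 0, 0, 11.7, 0]]
  ]
}}

```text
time: 13.05
ee_pos: [0.4444, -0.2488, 0.1045]
eef_rot: [0.808, 0.589, 0.0, -0.001]
contact_force: [-0.4, 1.0, 0.1]
width: 0.996
grasp_force: 0.0
```

Run:
```python
from h import *
go(445,-249,30,-17.8,True)
s=snap('top'); save(s,'crop3.png',(195,140,395,260),4)
```

```text
shift [-0.1  0.7 74.5] turn [-0.1 -0.1 -0. ] tcp [ 0.4444 -0.2488  0.1045] F [-0.4  1.   0.1] t 13.05 j [-0.67  0.28 -0.36  0.93  0.    1.21] w 0.996 fix [np.float64(-147.8), np.float64(-413.0)]
```

View pics/crop3.png

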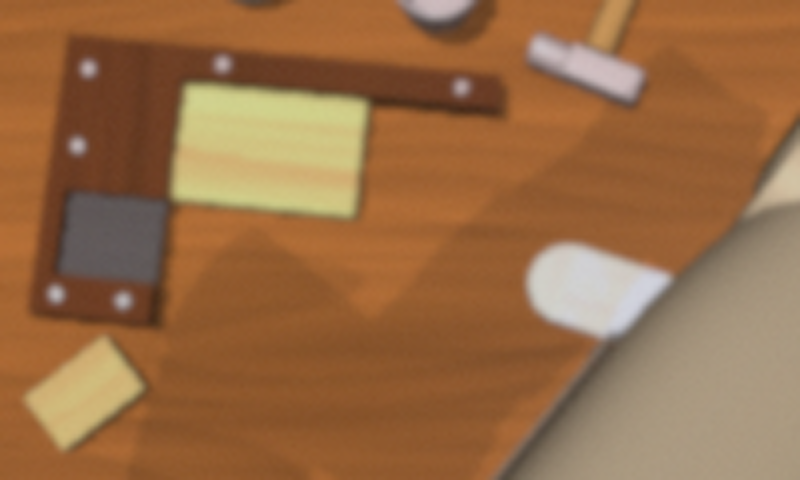

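The board looks seated: its corners are at (185,82), (370,98), (357,217) and (171,198), flush along both fences. I'll check that by fit, then descend on the grip.

>>> {"fn": "carry_out", "kwargs": {
  "plan": [
    [[0, 0.7, 30, 0, 0, 0, 0], [0, 0.7, 60, 0, 0, 0, 0], [0, 0.7, 80, 0, 0, 0, 0], [0, 0.7, 86, 0, 0, 0, 0], [0, 0.7, 86, 0, 0, 0, 0]]
  ]
}}

```text
time: 13.72
ee_pos: [0.4461, -0.2481, 0.0192]
eef_rot: [0.807, 0.59, 0.0, -0.0]
contact_force: [-0.7, 0.3, 0.2]
width: 1.001
grasp_force: 0.0
```

Run:
```python
from h import *
s=load('top')
B,e=fit(s,[(45,70,18),(45,-70,18),(-45,-70,18),(-45,70,18)],[(185,82),(370,98),(357,217),(171,198)]);print('B',B,e,rel(F0,B))
go(445,-249,18,-17.8,True)
```

```text
B [ 0.5859094   0.08258781 -0.10327091] 0.3425258347837712 [np.float64(-42.2), np.float64(-68.5), np.float64(0.2)]
shift [-1.2 -0.7  1.2] turn [-0.  -0.   0.1] tcp [ 0.4461 -0.2481  0.0192] F [-0.7  0.3  0.2] t 13.72 j [-0.67  0.38 -0.47  0.73  0.    1.21] w 1.001 fix [np.float64(-146.2), np.float64(-412.1)]
```

>>> {"fn": "carry_out", "kwargs": {
  "plan": [
    [[0, 0, 0, 0, 0, 0, 0.15], [0, 0, 0, 0, 0, 0, 0.3], [0, 0, 0, 0, 0, 0, 0.45], [0, 0, 0, 0, 0, 0, 0.45], [0, 0, 0, 0, 0, 0, 0.45], [0, 0, 0, 0, 0, 0, 0.45]]
  ],
  "newtons": 40
}}

```text
time: 14.48
ee_pos: [0.4464, -0.2494, 0.0205]
eef_rot: [0.808, 0.589, 0.0, 0.001]
contact_force: [-0.7, 1.6, 5.8]
width: 0.693
grasp_force: 43.6
```

Run:
```python
from h import *
go(-125,-300,18,0)
```

```text
shift [115.2  -2.6   2.4] turn [  0.1   0.  -11.7] tcp [ 0.4464 -0.2494  0.0205] F [-0.7  1.6  5.8] t 14.47 j [-0.67  0.38 -0.47  0.73  0.    1.21] w 0.693 fix [np.float64(-145.8), np.float64(-413.4)]
```

The grip is held (width 59 mm). At this height the fingers would hit the 18 mm board as the plate goes in, so I'll regrip higher.

>>> {"fn": "carry_out", "kwargs": {
  "plan": [
    [[0, 0, 0, 0, 0, 0, 0.1], [0, 0, 0, 0, 0, 0, 0.1], [0, 0, -5, 0, 0, 0, 0.1], [0, 0, -10, 0, 0, 0, 0.1], [0, 0, -10.5, 0, 0, 0, 0.1], [0, 0, -10.5, 0, 0, 0, 0.3], [0, 0, -10.5, 0, 0, 0, 0.45], [0, 0, -10.5, 0, 0, 0, 0.45], [0, 0, -10.5, 0, 0, 0, 0.45]]
  ],
  "newtons": 40
}}

```text
time: 15.6
ee_pos: [0.4459, -0.2492, 0.0302]
eef_rot: [0.808, 0.59, 0.0, 0.0]
contact_force: [-1.0, 1.5, 5.4]
width: 0.693
grasp_force: 43.2
```

Run:
```python
from h import *
go(-122.5,-195,29,0.2)
s=snap('side'); save(s,'side2.png',(230,130,390,250),5)
```

```text
shift [218.5 -20.9   1.2] turn [  0.    0.  -11.9] tcp [ 0.4459 -0.2492  0.0302] F [-1.   1.5  5.4] t 15.6 j [-0.67  0.36 -0.46  0.75  0.    1.21] w 0.693 fix [np.float64(-146.2), np.float64(-413.2)]
```

View pics/side2.png

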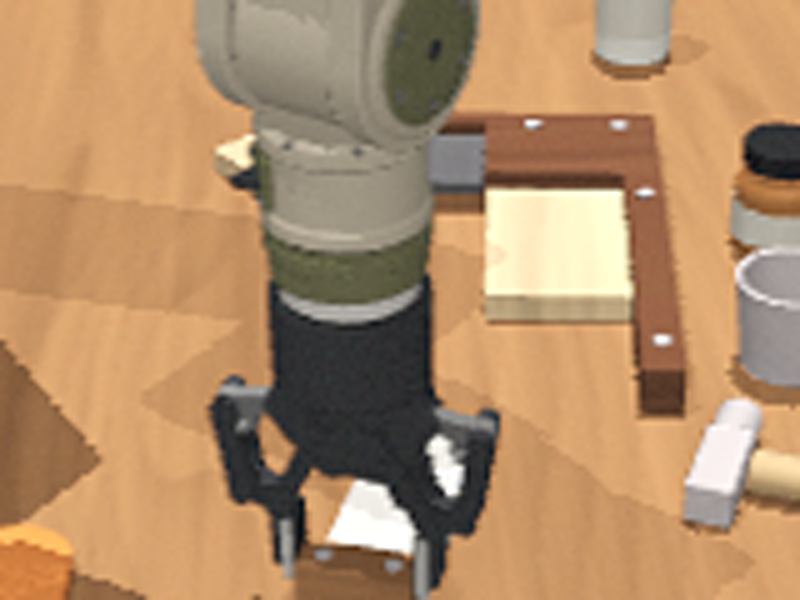

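The board sits flush in the corner and the fingers hold the upper part of the grip. I'll drag the plate to just short of the mouth.

>>> {"fn": "carry_out", "kwargs": {
  "plan": [
    [[20, -2, 0, 0, 0, -1.5, 0.45], [44, -4, 0, 0, 0, -3, 0.45], [68, -6, 0, 0, 0, -4.5, 0.45], [92, -9, 0, 0, 0, -6, 0.45], [116, -11, 0, 0, 0, -8, 0.45], [140, -14, 0, 0, 0, -10, 0.45], [164, -16, 0, 0, 0, -11.9, 0.45], [188, -18, 0, 0, 0, -11.9, 0.45], [210, -20, 0, 0, 0, -11.9, 0.45], [218.5, -20.9, 0, 0, 0, -11.9, 0.45]]
  ]
}}

```text
time: 16.9
ee_pos: [0.4927, -0.0338, 0.0302]
eef_rot: [0.742, 0.671, -0.0, 0.001]
contact_force: [-0.8, -4.4, 5.3]
width: 0.691
grasp_force: 43.6
```

Run:
```python
from h import *
go(-122.5,-165,30,0.2)
a=snap('side'); b=snap('top')
A=cv2.resize(a['img'][140:220,280:380],None,fx=5,fy=5,interpolation=cv2.INTER_CUBIC)
save(a,'x.png')
B=cv2.resize(b['img'][160:240,200:260],None,fx=5,fy=5,interpolation=cv2.INTER_CUBIC)
cv2.imwrite('pics/pair.png',np.hstack([A,B])[...,::-1])
```

```text
shift [29.1  0.2  0.2] turn [0.  0.1 0.1] tcp [ 0.4927 -0.0338  0.0302] F [-0.8 -4.4  5.3] t 16.9 j [-0.23  0.34 -0.5   0.74 -0.    1.44] w 0.691 fix [np.float64(-122.5), np.float64(-194.1)]
```

View pics/pair.png

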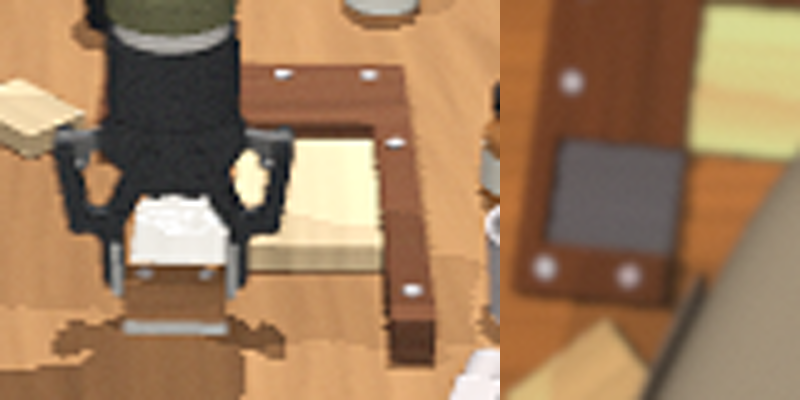

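Left half: the plate's rear edge runs from (122,330) to (228,330), and the board's front right top corner is at (383,247). Right half: the slot roof spans (555,142) to (685,245). I'll check the lateral alignment from these.

Run:
```python
from h import *
a=load('side')
f=lambda u,v,z: px(a,[((u+.5)/5-.5+280,(v+.5)/5-.5+140)],z)[0]
l,r,b=f(122,332,.0),f(228,332,.0),f(383,247,.018)
for p in(l,r,(l+r)/2,b): print(rel(F0,[*p[:2],0])[:2])
t=load('top'); g=lambda u,v,z: px(t,[((u-500+.5)/5-.5+200,(v+.5)/5-.5+160)],z)[0]
for p in(g(685,152,.03),g(673,250,.03),g(560,142,.03),g(549,240,.03),g(690,150,.018)): print('top',rel(F0,[*p[:2],0])[:2])
```

```text
[np.float64(-153.4), np.float64(-206.2)]
[np.float64(-90.8), np.float64(-204.7)]
[np.float64(-122.1), np.float64(-205.5)]
[np.float64(3.2), np.float64(-135.8)]
top [np.float64(-92.3), np.float64(0.7)]
top [np.float64(-151.2), np.float64(0.2)]
top [np.float64(-93.5), np.float64(75.6)]
top [np.float64(-152.5), np.float64(73.9)]
top [np.float64(-88.6), np.float64(0.3)]
```

The lateral offset is −125.3 mm against the −125 mm target, so I'll insert.

>>> {"fn": "carry_out", "kwargs": {
  "plan": [
    [[8, 0, 0, 0, 0, 0, 0.45], [16, 0, 0, 0, 0, 0, 0.45], [24, 0, 0, 0, 0, 0, 0.45], [32, 0, 0, 0, 0, 0, 0.45], [40, 0, 0, 0, 0, 0, 0.45], [47, 0, 0, 0, 0, 0, 0.45], [53, 0, 0, 0, 0, 0, 0.45], [58, 0, 0, 0, 0, 0, 0.45], [62, 0, 0, 0, 0, 0, 0.45], [62, 0, 0, 0, 0, 0, 0.45]]
  ]
}}

```text
time: 18.25
ee_pos: [0.499, 0.0271, 0.0302]
eef_rot: [0.742, 0.67, 0.0, 0.001]
contact_force: [-0.4, -2.6, 6.4]
width: 0.687
grasp_force: 43.6
```

Run:
```python
from h import *
go(-122.5,-71,30,0.2)
```

```text
shift [61.9  0.5  0.2] turn [0.1 0.  0.1] tcp [0.499  0.0271 0.0302] F [-0.4 -2.6  6.4] t 18.25 j [-0.11  0.34 -0.48  0.74 -0.    1.57] w 0.687 fix [np.float64(-122.7), np.float64(-132.9)]
```

>>> {"fn": "carry_out", "kwargs": {
  "plan": [
    [[5, 0, 0, 0, 0, 0, 0.45], [10, 0, 0, 0, 0, 0, 0.45], [15, 0, 0, 0, 0, 0, 0.45], [20, 0, 0, 0, 0, 0, 0.45], [25, 0, 0, 0, 0, 0, 0.45], [30, 0, 0, 0, 0, 0, 0.45], [30, 0, 0, 0, 0, 0, 0.45]]
  ]
}}

```text
time: 19.12
ee_pos: [0.502, 0.057, 0.0302]
eef_rot: [0.742, 0.67, 0.0, 0.001]
contact_force: [-1.0, -2.5, 5.1]
width: 0.696
grasp_force: 43.6
```

>>> {"fn": "carry_out", "kwargs": {
  "plan": [
    [[5, 0, 0, 0, 0, 0, 0.45], [10, 0, 0, 0, 0, 0, 0.45], [15, 0, 0, 0, 0, 0, 0.45], [20, 0, 0, 0, 0, 0, 0.45], [24, 0, 0, 0, 0, 0, 0.45], [24, 0, 0, 0, 0, 0, 0.45]]
  ]
}}

```text
time: 19.88
ee_pos: [0.5044, 0.0807, 0.0302]
eef_rot: [0.742, 0.67, -0.0, 0.001]
contact_force: [-0.5, -2.3, 5.9]
width: 0.687
grasp_force: 43.6
```

Run:
```python
from h import *
go(-122.5,-71,30,0.2)
```

```text
shift [7.9 0.5 0.2] turn [0. 0. 0.] tcp [0.5044 0.0807 0.0302] F [-0.5 -2.3  5.9] t 19.88 j [ 0.    0.36 -0.46  0.75 -0.    1.67] w 0.687 fix [np.float64(-123.0), np.float64(-78.9)]
```

Smooth so far. I'll step to the closed end, watching force.

>>> {"fn": "carry_out", "kwargs": {
  "plan": [
    [[2, 0, 0, 0, 0, 0, 0.45], [4, 0, 0, 0, 0, 0, 0.45], [6, 0, 0, 0, 0, 0, 0.45], [6, 0, 0, 0, 0, 0, 0.45]]
  ]
}}

```text
time: 20.38
ee_pos: [0.505, 0.0863, 0.0302]
eef_rot: [0.742, 0.67, -0.0, 0.001]
contact_force: [-0.6, -5.0, 5.8]
width: 0.689
grasp_force: 43.6
```

>>> {"fn": "carry_out", "kwargs": {
  "plan": [
    [[1, 0, 0, 0, 0, 0, 0.45], [2, 0, 0, 0, 0, 0, 0.45], [3, 0, 0, 0, 0, 0, 0.45], [3, 0, 0, 0, 0, 0, 0.45]]
  ]
}}

```text
time: 20.88
ee_pos: [0.5052, 0.0892, 0.0302]
eef_rot: [0.742, 0.67, -0.0, 0.001]
contact_force: [0.9, -4.5, 6.3]
width: 0.69
grasp_force: 43.6
```

>>> {"fn": "carry_out", "kwargs": {
  "plan": [
    [[1, 0, 0, 0, 0, 0, 0.45], [2, 0, 0, 0, 0, 0, 0.45], [3, 0, 0, 0, 0, 0, 0.45], [3, 0, 0, 0, 0, 0, 0.45]]
  ]
}}

```text
time: 21.38
ee_pos: [0.5056, 0.0921, 0.0302]
eef_rot: [0.742, 0.67, -0.0, 0.001]
contact_force: [-1.3, -4.7, 5.8]
width: 0.689
grasp_force: 43.7
```

Run:
```python
from h import *
go(-122.5,-71,30,0.2)
```

```text
shift [-3.5  0.6  0.2] turn [0.  0.1 0. ] tcp [0.5056 0.0921 0.0302] F [-1.3 -4.7  5.8] t 21.38 j [ 0.02  0.37 -0.45  0.75 -0.    1.7 ] w 0.689 fix [np.float64(-123.1), np.float64(-67.5)]
```

>>> {"fn": "carry_out", "kwargs": {
  "plan": [
    [[1, 0, 0, 0, 0, 0, 0.45], [2, 0, 0, 0, 0, 0, 0.45], [2, 0, 0, 0, 0, 0, 0.45]]
  ]
}}

```text
time: 21.75
ee_pos: [0.5056, 0.0928, 0.0302]
eef_rot: [0.743, 0.67, -0.002, 0.002]
contact_force: [-0.9, -10.3, 6.4]
width: 0.692
grasp_force: 43.7
```

>>> {"fn": "carry_out", "kwargs": {
  "plan": [
    [[1, 0, 0, 0, 0, 0, 0.45], [2, 0, 0, 0, 0, 0, 0.45], [2, 0, 0, 0, 0, 0, 0.45]]
  ]
}}

```text
time: 22.12
ee_pos: [0.5056, 0.093, 0.0302]
eef_rot: [0.743, 0.669, -0.003, 0.003]
contact_force: [-2.0, -17.2, 7.6]
width: 0.692
grasp_force: 43.8
```

Run:
```python
from h import *
go(-122.5,-71,30,0.2)
```

```text
shift [-4.4  0.6  0.2] turn [ 0.   0.5 -0.1] tcp [0.5056 0.093  0.0302] F [ -2.  -17.2   7.6] t 22.12 j [ 0.03  0.37 -0.45  0.76 -0.01  1.71] w 0.692 fix [np.float64(-123.1), np.float64(-66.6)]
```

The plate is at the closed end (17 N). Now I'll relax, open and rise.

>>> {"fn": "carry_out", "kwargs": {
  "plan": [
    [[-2, 0, 0, 0, 0, 0, 0.45], [-3, 0, 0, 0, 0, 0, 0.2], [-3, 0, 0, 0, 0, 0, 0.05], [-3, 0, 0, 0, 0, 0, 0.05], [-3, 0, -15, 0, 0, 0, 0.05], [-3, 0, -40, 0, 0, 0, 0.05], [-20, 0, -80, 0, 0, 0, 0.05], [-60, 0, -120, 0, 0, 0, 0.05], [-110, 0, -130, 0, 0, 0, 0.05], [-160, 0, -130, 0, 0, 0, 0.05]]
  ]
}}

```text
time: 23.38
ee_pos: [0.4906, -0.0638, 0.1625]
eef_rot: [0.742, 0.671, 0.001, 0.002]
contact_force: [-0.1, 0.5, -0.5]
width: 0.947
grasp_force: 0.0
```

Run:
```python
from h import *
go(-122.5,-200,160,0)
t=snap('top'); s=snap('side')
# predicted corners vs image: grip and board fits through colour segmentation
for n,a in(('top',t),('side',s)):
    hsv=cv2.cvtColor(a['img'],cv2.COLOR_RGB2HSV)
    m=((hsv[...,0]>18)&(hsv[...,0]<32)&(hsv[...,2]>170)&(hsv[...,1]<150)).astype(np.uint8)
    k=cv2.connectedComponentsWithStats(m); print(n,[(st[:5].tolist(),c.round().tolist()) for st,c in zip(k[2][1:],k[3][1:]) if st[4]>60 and 120<c[1]<260 and 180<c[0]<400])
c,n_=np.cos(F0[2]),np.sin(F0[2])
W=lambda P,D=(.0025,.003):[[*(F0[:2]+[c*(x/1e3+D[0])-n_*(y/1e3+D[1]),n_*(x/1e3+D[0])+c*(y/1e3+D[1])]),z/1e3] for x,y,z in P]
grip=[(-95,-61,34),(-95,-85,34),(-155,-85,34),(-155,-61,34)]; bd=[(0,0,18),(0,-140,18),(-90,-140,18),(-90,0,18)]
print('exp grip top',proj(t,W(grip)).round(1).tolist(),'side',proj(s,W(grip)).round(1).tolist()); print('exp board',proj(t,W(bd)).round(1).tolist())
for a,nm in((t,'top'),(s,'side')):
    q=proj(a,W([(-125,y,34) for y in range(-110,-40,4)]+[(-125,y,8) for y in range(-52,0,8)])).round().astype(int); print(nm,[(u,v,a['img'][v,u].tolist()) for u,v in q.tolist()])
```

```text
shift [24.1 -1.   2.5] turn [0.3 0.  0.3] tcp [ 0.4906 -0.0638  0.1625] F [-0.1  0.5 -0.5] t 23.38 j [-0.29  0.2  -0.31  1.05  0.    1.38] w 0.947 fix [np.float64(-121.4), np.float64(-224.1)]
top [([295, 138, 33, 18, 239], [310.0, 147.0]), ([238, 157, 48, 35, 948], [257.0, 175.0]), ([322, 172, 11, 8, 68], [326.0, 176.0]), ([202, 232, 11, 14, 74], [207.0, 239.0])]
side [([350, 104, 15, 39, 387], [357.0, 124.0]), ([274, 156, 23, 11, 122], [284.0, 161.0]), ([327, 168, 30, 26, 613], [341.0, 178.0]), ([379, 173, 13, 7, 69], [385.0, 176.0])]
exp grip top [[256.1, 191.7], [264.2, 192.5], [261.8, 212.6], [253.6, 211.8]] side [[325.4, 171.9], [325.3, 175.5], [306.4, 175.3], [306.8, 171.7]]
exp board [[240.6, 160.2], [286.6, 164.5], [283.3, 193.7], [236.7, 189.2]]
top [(271, 203, [177, 160, 134]), (270, 203, [177, 158, 133]), (269, 203, [176, 159, 133]), (267, 203, [175, 157, 131]), (266, 203, [171, 154, 128]), (265, 203, [170, 154, 128]), (263, 202, [163, 146, 123]), (262, 202, [160, 144, 121]), (261, 202, [156, 140, 118]), (259, 202, [146, 131, 110]), (258, 202, [140, 124, 104]), (257, 202, 
[... 402 characters left out ...]
16, 179, [133, 95, 65]), (316, 179, [133, 95, 65]), (316, 178, [136, 95, 63]), (316, 177, [134, 93, 61]), (316, 177, [134, 93, 61]), (316, 176, [127, 90, 60]), (316, 176, [127, 90, 60]), (316, 175, [175, 127, 84]), (316, 174, [214, 160, 108]), (316, 174, [214, 160, 108]), (316, 173, [210, 156, 104]), (316, 173, [210, 156, 104]), (316, 172, [205, 147, 91]), (316, 171, [255, 255, 255]), (316, 171, [255, 255, 255]), (316, 170, [187, 185, 180]), (316, 170, [187, 185, 180]), (316, 169, [153, 149, 142]), (316, 177, [134, 93, 61]), (316, 176, [127, 90, 60]), (316, 175, [175, 127, 84]), (317, 174, [212, 157, 105]), (317, 173, [210, 155, 102]), (317, 172, [207, 149, 92]), (317, 170, [255, 255, 249])]
```

The grip lies where predicted in the side view. I'll move the arm clear and check the board from the top.

>>> {"fn": "carry_out", "kwargs": {
  "plan": [
    [[-50, 0, -10, 0, 0, 0, 0], [-100, 0, -20, 0, 0, 0, 0], [-150, 0, -30, 0, 0, 0, 0], [-200, 0, -40, 0, 0, 0, 0], [-220, 0, -40, 0, 0, 0, 0], [-220, 0, -40, 0, 0, 0, 0]]
  ]
}}

```text
time: 24.22
ee_pos: [0.4671, -0.2815, 0.1997]
eef_rot: [0.743, 0.67, 0.0, -0.0]
contact_force: [0.2, -0.2, 0.3]
width: 1.004
grasp_force: 0.0
```

Run:
```python
from h import *
t=snap('top'); hsv=cv2.cvtColor(t['img'],cv2.COLOR_RGB2HSV)
m=((hsv[...,0]>18)&(hsv[...,0]<32)&(hsv[...,2]>170)&(hsv[...,1]<150)).astype(np.uint8)
m[:,:225]=0;m[:140]=0;m[205:]=0;m[:,295:]=0
cn=max(cv2.findContours(m,0,1)[0],key=cv2.contourArea); w=px(t,cn.reshape(-1,2),.018)[:,:2]
r=cv2.minAreaRect((w*1000).astype(np.float32)); print('board',r, rel(F0,[r[0][0]/1e3,r[0][1]/1e3,0])[:2],'fix deg',np.degrees(F0[2]))
# plate: gray-white vs wooden grip along centre line
c,n=np.cos(F0[2]),np.sin(F0[2])
for z,ys in((34,range(-100,-44,3)),(8,range(-60,10,4))):
    P=[[*(F0[:2]+[c*-.1225-n*y/1e3,n*-.1225+c*y/1e3]),z/1e3] for y in ys]
    print(z,[(y,t['img'][v,u].tolist()) for y,(u,v) in zip(ys,proj(t,P).round().astype(int).tolist())])
d=np.abs(t['img'].astype(int)).sum(2)
print(sensors.observe()['time'])
```

```text
board ((584.8486938476562, 84.06271362304688), (135.51638793945312, 86.95683288574219), 83.86315155029297) [np.float64(-43.4), np.float64(-67.1)] fix deg -6.08251995310882
34 [(-100, [154, 95, 48]), (-97, [143, 88, 45]), (-94, [125, 79, 44]), (-91, [101, 64, 35]), (-88, [86, 57, 34]), (-85, [85, 57, 34]), (-82, [105, 68, 37]), (-79, [126, 79, 42]), (-76, [139, 86, 47]), (-73, [141, 88, 45]), (-70, [141, 87, 46]), (-67, [142, 88, 46]), (-64, [143, 91, 51]), (-61, [147, 103, 74]), (-58, [165, 137, 124]), (-55, [186, 174, 173]), (-52, [199, 197, 204]), (-49, [203, 204, 213]), (-46, [203, 204, 213])]
8 [(-60, [142, 90, 49]), (-56, [161, 129, 113]), (-52, [181, 167, 164]), (-48, [198, 194, 199]), (-44, [203, 206, 213]), (-40, [203, 204, 213]), (-36, [204, 205, 215]), (-32, [203, 204, 214]), (-28, [203, 204, 214]), (-24, [203, 204, 214]), (-20, [203, 204, 214]), (-16, [202, 204, 213]), (-12, [204, 204, 214]), (-8, [202, 203, 213]), (-4, [194, 194, 201]), (0, [169, 166, 170]), (4, [103, 95, 94]), (8, [92, 85, 84])]
24.275
```

```bash
python3 -c "
from h import *
print(hand_in())"
```

```text
the job is handed in; nothing more can be done
None
```

The board measures flush and square in the fence corner, the locking plate was pushed in to the slot's closed end (about 17 N of resistance), and I handed the job in at about 24 s with the arm clear; no verdict came back.

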